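# Lock the loose handle of a printing block in the bench jig

### The job

The bar handle of the oblong wooden printing block is loose, and the block just spins along when its handle is turned. Set that block down flat on the floor of the jig's pocket, which keeps it from spinning, and only then turn the handle clockwise as far as it goes, so that it lies along the block. Leave the block sitting in the jig, let go, and do not disturb the square block.

Things in the scene. Friction and masses are not known exactly. Their poses are not given: they have to be found in the camera images.
- print_block: Loose oblong block of dark wood, 110 (x) by 56 (y) by 36 mm high, about 0.33 kg. Origin: centre of its underside; x along its length, z up; either end is the same. A bar handle 60 mm long, 14 mm thick, 32 mm tall stands on a 16 mm spindle at its top centre, 46 to 78 mm above the underside. The block can be carried by the bar gripped across its thickness; handle friction keeps it from swinging.
- handle (a joint): Bar handle's angle (rad) about the vertical through the block's centre, growing clockwise from above: 0 = bar straight across the block (along its y), 1.571 = bar along its length (x), against a stop. Starts at 0.4 to 0.8. Turning it takes about 0.22 N m; a block standing free on the bench resists with far less, so it spins along.
- jig: Jig fixed to the bench: pale board 202 (x) by 142 (y) by 10 mm, with an oblong walled pocket 132 (x) by 72 (y) mm in its middle. Origin: centre of the board's underside, z up; pocket floor at z = 10 mm. Walls rise straight 14 mm above the floor, then slope outward at 45 degrees for 12 mm more. The block fits lengthwise, either end first, and can turn about 8 degrees either way.
- square_block: Bystander: loose square block of the same wood, 64 by 64 by 36 mm high, with a bar handle of the same size fixed on it. Origin: centre of its underside, z up. To be left where it is. A lidded jar 60 mm wide and 85 mm high also stands near.
Mind the look-alikes: they are no part of the job. Leave any orange look-alike of the print_block alone. What is shaped like the jig but orange or pink is not meant.

How it is judged (in metres and radians):
On the way, in this order (a step that is already met when the one before it is completed fails the run):
1. the oblong block sits flat on the floor of the jig's pocket (within 6 mm), its length along the pocket, before its handle has been turned home (z of print_block in the frame of jig below 0.016 m and horizontal distance between print_block and jig below 0.02 m and angle between the x axis of print_block and the x axis of jig, either way round below 0.26 rad and angle between print_block's own z axis and vertical below 0.1 rad), for 0.1 s.
2. the handle has been turned clockwise until it lies along the block (within 15 degrees) with the block still in the jig (value of joint handle above 1.31 rad and z of print_block in the frame of jig below 0.02 m and horizontal distance between print_block and jig below 0.02 m), for 0.1 s.
At the end, for the whole second after the job is handed in: The oblong block rests in the jig: underside within 6 mm of the pocket floor, centre within 20 mm of the pocket's, length along the pocket within 15 degrees, upright within 5 degrees; its handle is turned clockwise to within 15 degrees of the stop (above 1.31 rad); it is at rest (all of step 1 and value of joint handle above 1.31 rad and linear speed of print_block below 0.02 m/s); the robot touches nothing.
It fails at once if the square block is moved more than 30 mm or tipped over (distance of square_block from where it was at the start of the episode above 0.03 m or angle between square_block's own z axis and vertical above 0.5 rad).
It also fails if it takes over 42 s, if anything falls off the work surface, if the arm or the gripper's body presses on something with over 40 N, if the wrist force passes 120 N, or if a joint passes its speed limit or range.

### The arm

A 6-joint arm with a two-finger parallel gripper is mounted at the origin on the work surface. World frame = base frame: x ahead of the robot, y to its left, z up, the work surface at z = 0. Lengths are in mm, angles in rad, forces in N, time in s.
With the tool pointing down it reaches from about 325 to 850 mm from the base axis. Payload 4.4 kg.
Tool frame: the origin (TCP) lies midway between the tips of the shut fingers; the grasp point (between the pads) lies 19 mm behind it; z points along the fingers, y is the line along which they close (so a half turn about z gives the same grasp; the last joint's range is limited). The gripper opens to 94 mm and grips with 3 to 60 N. Pads are 16 mm wide; open, the fingers measure 119 mm over their backs; the gripper's body (75 mm by 177 mm) begins 78 mm behind the grasp point.
Start: joints at [-1.361, 0.207, 1.542, -0, 1.393, -0.15], TCP at [202.438, -538.188, 205.447] pointing down, gripper open.
Joint ranges: [-2.73, 2.73], [-0.86, 2.22], [0.23, 2.46], [-1.11, 4.25], [0.08, 2.63], [-2.82, 2.82]. Speed limits (rad/s): [2.79, 2.79, 3.14, 3.14, 3.14, 3.14].

### API

Orientations are given as [roll, pitch, yaw] about the fixed x, y, z axes, in that order (R = Rz(yaw) Ry(pitch) Rx(roll)).
In Python, from bench import arm, optics gives the robot as it stands. The module is installed in compiled form; this text tells all that it offers.
- The arm moves only by the tool apply_moves, never from a script. Its argument "plan" is a list of rows, each an object with "linear": the shift along the tool's x, y, z in m, a list of three; "rot": the turn, a rotation vector about the tool's x, y, z in degrees, a list of three; "hand": the opening in per cent of the stroke, from 0 (shut) to 100 (fully open). A call has 1 to 20 rows; each row is the pose to reach, as a shift and turn from the pose commanded when the call began, along the tool's axes at that moment; what a row does not reach only later rows make up. A row lasts 1/8 s, in which the tool goes at most 62.5 mm and 10.7 degrees, less where a joint would pass 70% of its speed; a pose out of reach is approached as far as the arm can. A call with a gripper value outside its range is refused whole. The fingers move at their own pace and stop on an object; "newtons" is the grip in N (left out, the last holds). Time passes only in rows, so rows that repeat a pose let the fingers close. It gives the time, the measured TCP pose, the force, the opening and the grip force at its end, in the units of the state.
- arm.sense(): the state, without advancing time (a new reading comes with each control period).
- optics.grab_frame(name): name is "scene" or "top"; returns a dict with "img" (480x640x3 uint8, blue, green, red), "range_z" (480x640 float32, mm along the optical axis (not along the pixel's ray), 0 where there is no reading), "K" (3x3 intrinsics, pixels), "k1" (the pictures are not rectified: a ray, as slopes to the right and down, at radius r is drawn at 1 + k1 r^2 times it, then the intrinsics apply), "T" (4x4, takes a point from camera to world coordinates). Camera axes: x right, y up, looking along -z (the intrinsics and any distortion apply to the point x, -y, -z); pixel columns grow to the right and rows downward; lengths in mm; the calibration is good to about 2 mm. A picture is of the moment at which its call begins.
- arm.close_job(): hands the job in; it is judged then, once.
The state is a dict: "clock": time; "joint_positions": joint angles; "joint_velocities": joint speeds; "tau": joint torques, N m; "tcp_pos": TCP position; "ee_rot": TCP orientation; "ft_force": force on the tool from outside, world axes, zero at the start; "ft_torque": the same for the moment, N m; "opening": finger opening in mm; "grasp_force": force on a finger pad.
Only numpy, scipy, OpenCV 4.12 (cv2) and the standard library are available. Lean on these libraries where they do the work, as an engineer would, in place of code of your own. Each camera call takes 0.05 s, during which the arm holds its last target. There are 200 camera calls.

## Working session

There is one attempt and no reset: what is moved stays moved. The work goes in short steps, Python scripts to look and compute and a tool call to move; the robot and the scene stay as the last step left them, time stands still between calls to the robot, and variables do not carry over. Pictures are saved under pics/ and viewed, at most 10 in all, crops included, and the job is handed in when it is done.

Besides the shell and the picture viewer there is one more tool, called after "Request:" as name(argument=value, ...) on one line, values as JSON. apply_moves: Moves the arm, as the interface text tells. Its arguments: {"type":"object","properties":{"plan":{"type":"array"},"newtons":{"type":"number"}},"required":["plan"]}

```bash
mkdir -p pics; cat > h.py <<'E'
import numpy as np, cv2
from bench import arm, optics
def cloud(f):
    K=f["K"];h,w=f["range_z"].shape
    u,v=np.meshgrid(np.arange(w),np.arange(h))
    x=(u-K[0,2])/K[0,0];y=(v-K[1,2])/K[1,1]
    a,b=x.copy(),y.copy()
    for _ in range(8):
        s=1+f["k1"]*(a*a+b*b);a=x/s;b=y/s
    z=f["range_z"]
    P=np.stack([a*z,-b*z,-z,np.ones_like(z)],-1)@f["T"].T
    P=P[...,:3];P[z<=0]=np.nan
    return P
E
python3 - <<'E'
from h import *
for n in("top","scene"):
    f=optics.grab_frame(n);cv2.imwrite(f"pics/{n}0.png",f["img"]);np.savez(f"{n}0.npz",**f)
    print(f["T"].round(2).tolist(),f["K"][0,0],f["k1"])
s=arm.sense();print(s)
E
```

```text
[[-0.02, 1.0, -0.06, 374.16], [-1.0, -0.02, -0.0, -87.01], [-0.0, 0.06, 1.0, 1048.33], [0.0, 0.0, 0.0, 1.0]] 503.0720574392435 -0.05363362845195778
[[-0.17, -0.56, 0.81, 1342.57], [0.99, -0.1, 0.14, 43.17], [0.01, 0.82, 0.57, 684.23], [0.0, 0.0, 0.0, 1.0]] 472.5999225637493 -0.06749766634725915
{'clock': 0.1, 'joint_positions': array([-1.36152000e+00,  2.07318746e-01,  1.54276801e+00, -2.61906012e-05,
        1.39349793e+00, -1.50519452e-01]), 'joint_velocities': array([-2.27864336e-03, -1.75115268e-03, -2.51176217e-03,  6.94192766e-05,
        1.05927503e-03,  1.71186695e-03]), 'tau': array([ 9.54699999e-05, -3.71866715e+01, -2.82291126e+01,  7.01006362e-02,
        3.10961308e-02, -5.01467446e-05]), 'tcp_pos': array([ 202.26923264, -537.49085098,  204.43646062]), 'ee_rot': array([-3.13961929e+00, -2.73228274e-04,  3.59800154e-01]), 'ft_force': array([ 0.64756242, -0.49747807,  0.52189429]), 'ft_torque': array([-0.02646532,  0.01766176, -0.01701536]), 'grasp_force': 0.0, 'opening': 94.20424749052066}
```

View pics/top0.png

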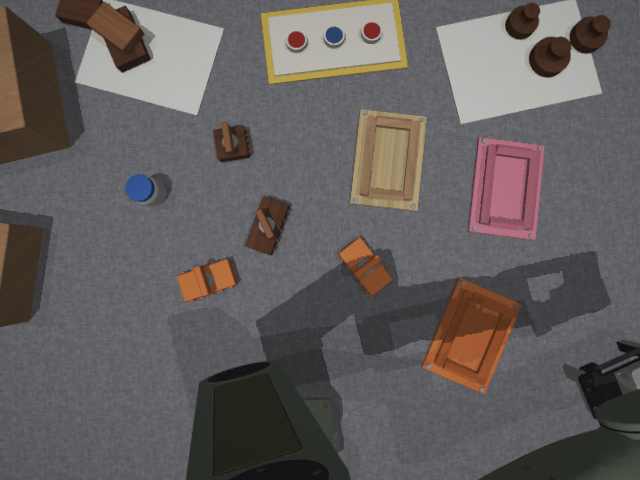

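View pics/scene0.png

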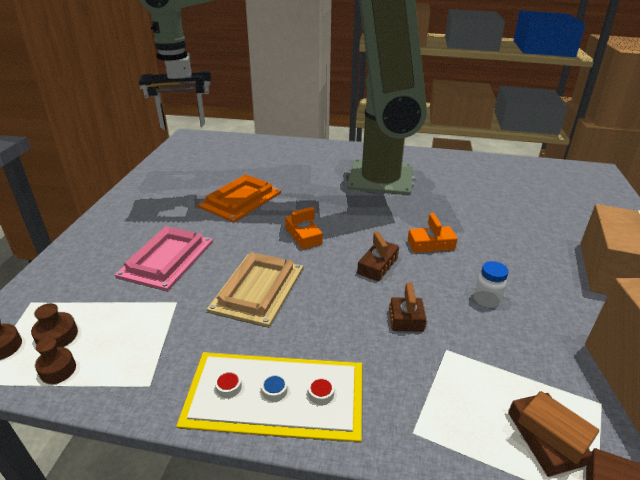

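The top view shows the dark oblong block at about (267,225), its bar tilted. The square block is at (231,142), the pale jig at (389,160) and the jar at (140,188). Next I measure them from depth.

```bash
python3 - <<'E'
from h import *
f=dict(np.load("top0.npz"));P=cloud(f)
def reg(x0,x1,y0,y1):
    m=np.zeros(P.shape[:2],bool);m[y0:y1,x0:x1]=1;return m
def rect(m,t):
    q=P[m][:,:2]; z=P[m][:,2]
    # drop stray pixels
    r=cv2.minAreaRect(q.astype(np.float32)); b=cv2.boxPoints(r)
    e=b[1]-b[0];g=b[2]-b[1]
    L=e if np.linalg.norm(e)>np.linalg.norm(g) else g
    print(t,len(q),"c",np.round(r[0],1),"size",np.round(r[1],1),"long axis deg",round(np.degrees(np.arctan2(L[1],L[0]))%180,1),"z",np.nanmedian(z).round(1),"mean",q.mean(0).round(1))
Z=P[...,2]
for nm,R in(("oblong",reg(240,295,190,258)),("square",reg(208,256,115,165))):
    for lo,hi in((28,42),(68,86)):
        m=R&(Z>lo)&(Z<hi); m=cv2.morphologyEx(m.astype(np.uint8),cv2.MORPH_OPEN,np.ones((2,2)))>0
        rect(m,nm+str((lo,hi)))
R=reg(345,432,105,215)
rect(R&(Z>5),"jig all"); 
rect(R&(Z>28),"jig rim")
print("bench z",np.nanmedian(Z[300:400,60:160]))
print("floor z",Z[155:165,382:395].mean(),"board",Z[R&(Z>6)&(Z<14)].mean(),"rim max",np.nanpercentile(Z[R],99))
E
```

```text
oblong(28, 42) 1244 c [390.9  21.6] size [1.7 0. ] long axis deg 68.8 z 35.6 mean [nan nan]
oblong(68, 86) 226 c [452.8  25.2] size [57.3 15.9] long axis deg 20.9 z 77.1 mean [nan nan]
square(28, 42) 712 c [627.3  97.7] size [68.9 63.3] long axis deg 8.0 z 35.2 mean [nan nan]
square(68, 86) 224 c [634.2  99.4] size [77.9 12.8] long axis deg 8.1 z 76.8 mean [nan nan]
jig all 6378 c [ 590.2 -218.1] size [168.9 208.6] long axis deg 173.9 z 11.1 mean [ 584.5 -226.7]
jig rim 1580 c [ 586.6 -228.2] size [110.6 169.1] long axis deg 171.9 z 32.2 mean [ 586.  -227.8]
bench z -0.40152344825492037
floor z nan board 9.711105659418674 rim max 36.26878719036377
```

```bash
cat >> h.py <<'E'
def rect(P,m,t):
    m=cv2.morphologyEx(m.astype(np.uint8),cv2.MORPH_OPEN,np.ones((3,3),np.uint8))>0
    q=P[m];q=q[np.isfinite(q[:,0])]
    d=np.linalg.norm(q[:,:2]-np.median(q[:,:2],0),axis=1)
    q=q[d<3*np.median(d)]
    r=cv2.minAreaRect(q[:,:2].astype(np.float32)); b=cv2.boxPoints(r)
    e=b[1]-b[0];g=b[2]-b[1];L=e if np.linalg.norm(e)>np.linalg.norm(g) else g
    w,V=np.linalg.eigh(np.cov(q[:,:2].T));p=V[:,1]
    print(t,len(q),"c",np.round(r[0],1),"size",np.round(r[1],1),"rect deg",round(np.degrees(np.arctan2(L[1],L[0]))%180,1),"pca deg",round(np.degrees(np.arctan2(p[1],p[0]))%180,1),"z",np.median(q[:,2]).round(1),"mean",q.mean(0).round(1))
E
python3 - <<'E'
from h import *
f=dict(np.load("top0.npz"));P=np.nan_to_num(cloud(f),nan=-999.);Z=P[...,2]
def reg(x0,x1,y0,y1):
    m=np.zeros(Z.shape,bool);m[y0:y1,x0:x1]=1;return m
O=reg(240,295,190,258)
rect(P,O&(Z>30)&(Z<41),"top face");rect(P,O&(Z>70)&(Z<86),"bar")
R=reg(345,432,105,215)
hsv=cv2.cvtColor(f["img"],cv2.COLOR_BGR2HSV)
rect(P,R&(Z>5)&(Z<50)&(hsv[...,1]>60),"jig board");rect(P,R&(Z>32)&(Z<42),"rim")
F=reg(370,408,125,195)
rect(P,F&(Z>7)&(Z<13),"floor")
S=reg(208,256,115,165);rect(P,S&(Z>30)&(Z<41),"sq");rect(P,S&(Z>70)&(Z<86),"sqbar")
J=reg(110,175,165,215);rect(P,J&(Z>70)&(Z<95),"jar")
rect(P,reg(170,240,250,305)&(Z>30),"orange1");rect(P,reg(335,395,230,300)&(Z>30),"orange2")
E
```

```text
top face 1181 c [453.9  26.4] size [ 56.4 110.1] rect deg 158.6 pca deg 156.1 z 35.7 mean [452.7  25.6  35.7]
bar 214 c [453.7  26.3] size [59.5 14.2] rect deg 24.5 pca deg 24.1 z 77.3 mean [453.5  25.7  77.2]
jig board 6173 c [ 587.2 -227.8] size [141.5 201.2] rect deg 172.1 pca deg 172.4 z 11.1 mean [ 584.5 -226.1   17. ]
rim 328 c [ 586.4 -228.7] size [104.9 161.6] rect deg 172.5 pca deg 161.2 z 34.3 mean [ 592.9 -223.4   34.5]
floor 1397 c [ 588.9 -228.9] size [ 71.7 128.6] rect deg 173.3 pca deg 172.8 z 9.7 mean [ 587.9 -228.3    9.8]
sq 671 c [625.5  98.8] size [65.5 64.3] rect deg 7.9 pca deg 114.2 z 35.3 mean [622.7  96.6  35.3]
sqbar 219 c [625.5  99.1] size [60.1 14.9] rect deg 8.8 pca deg 7.7 z 77.0 mean [624.4  98.5  77. ]
jar 607 c [527.8 269.3] size [51.8 50.6] rect deg 0.6 pca deg 58.5 z 84.3 mean [527.4 267.8  83.8]
orange1 1514 c [345.5 151.7] size [ 59.9 110.3] rect deg 107.2 pca deg 108.0 z 36.3 mean [346.2 149.   42.7]
orange2 1524 c [ 365.7 -171.1] size [110.1  59.8] rect deg 36.4 pca deg 36.5 z 36.2 mean [ 365.8 -170.5   42.2]
```

Request:
apply_moves(plan=[{"linear": [0.434, -0.44, 0.08], "rot": [0, 0, -3.7], "hand": 50}, {"linear": [0.434, -0.44, 0.08], "rot": [0, 0, -3.7], "hand": 50}, {"linear": [0.434, -0.44, 0.08], "rot": [0, 0, -3.7], "hand": 50}, {"linear": [0.434, -0.44, 0.08], "rot": [0, 0, -3.7], "hand": 50}, {"linear": [0.434, -0.44, 0.08], "rot": [0, 0, -3.7], "hand": 50}, {"linear": [0.434, -0.44, 0.08], "rot": [0, 0, -3.7], "hand": 50}, {"linear": [0.434, -0.44, 0.08], "rot": [0, 0, -3.7], "hand": 50}, {"linear": [0.434, -0.44, 0.08], "rot": [0, 0, -3.7], "hand": 50}, {"linear": [0.434, -0.44, 0.08], "rot": [0, 0, -3.7], "hand": 50}, {"linear": [0.434, -0.44, 0.08], "rot": [0, 0, -3.7], "hand": 50}, {"linear": [0.434, -0.44, 0.08], "rot": [0, 0, -3.7], "hand": 50}, {"linear": [0.434, -0.44, 0.08], "rot": [0, 0, -3.7], "hand": 50}, {"linear": [0.434, -0.44, 0.08], "rot": [0, 0, -3.7], "hand": 50}, {"linear": [0.434, -0.44, 0.08], "rot": [0, 0, -3.7], "hand": 50}, {"linear": [0.434, -0.44, 0.08], "rot": [0, 0, -3.7], "hand": 50}, {"linear": [0.434, -0.44, 0.08], "rot": [0, 0, -3.7], "hand": 50}])

```text
clock: 2.1
tcp_pos: [453.7, 25.9, 125.6]
ee_rot: [3.141, -0.0, 0.423]
ft_force: [0.3, -0.1, -0.3]
opening: 46.9
grasp_force: 0.0
```

```bash
python3 - <<'E'
from h import *
f=optics.grab_frame("scene");cv2.imwrite("pics/s1.png",cv2.resize(f["img"][130:360,240:540],None,fx=2.4,fy=2.4))
print(arm.sense())
E
```

```text
{'clock': 2.15, 'joint_positions': array([-1.33440899e-01,  3.39621055e-02,  1.91072380e+00,  7.02715339e-06,
        1.19676602e+00,  1.01374806e+00]), 'joint_velocities': array([ 0.00823021,  0.00292806, -0.0004772 , -0.00153525,  0.00014683,
        0.00205943]), 'tau': array([-7.92669598e-02, -2.71203929e+01, -2.56178141e+01,  4.52201476e-02,
       -5.48502069e-02, -3.20097706e-04]), 'tcp_pos': array([453.71535775,  26.06932765, 125.53020908]), 'ee_rot': array([ 3.14152381e+00, -1.22907443e-04,  4.23604806e-01]), 'ft_force': array([ 0.41711638, -0.15147367,  0.46809634]), 'ft_torque': array([0.0117852 , 0.04256616, 0.04875267]), 'grasp_force': 0.0, 'opening': 46.69425720573596}
```

View pics/s1.png

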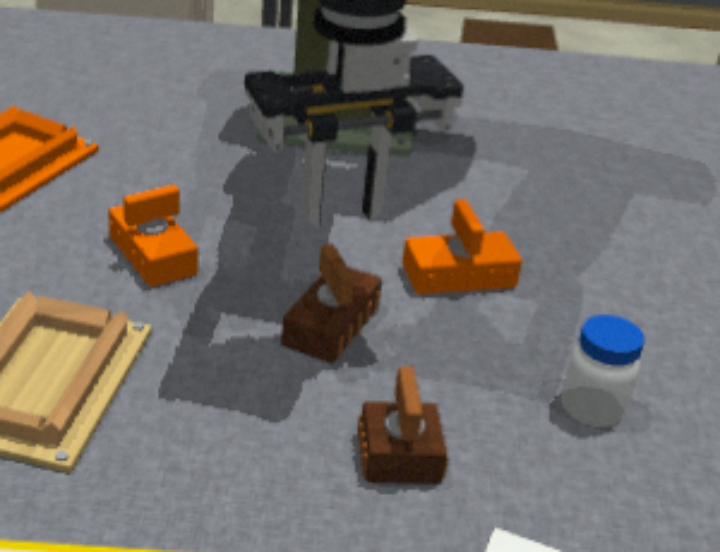

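The crop shows the open fingers at (345,215), straight above the oblong block's bar at (335,270), with clear space around it. I descend and grip.

Request:
apply_moves(plan=[{"linear": [0, 0, 0.04], "rot": [0, 0, 0], "hand": 50}, {"linear": [0, 0, 0.08], "rot": [0, 0, 0], "hand": 50}, {"linear": [0, 0, 0.08], "rot": [0, 0, 0], "hand": 50}, {"linear": [0, 0, 0.08], "rot": [0, 0, 0], "hand": 0}, {"linear": [0, 0, 0.08], "rot": [0, 0, 0], "hand": 0}, {"linear": [0, 0, 0.08], "rot": [0, 0, 0], "hand": 0}, {"linear": [0, 0, 0.08], "rot": [0, 0, 0], "hand": 0}, {"linear": [0, 0, 0.08], "rot": [0, 0, 0], "hand": 0}, {"linear": [0, 0, 0.08], "rot": [0, 0, 0], "hand": 0}, {"linear": [0, 0, 0.05], "rot": [0, 0, 0], "hand": 0}, {"linear": [0, 0, 0.0], "rot": [0, 0, 0], "hand": 0}, {"linear": [0, 0, 0.0], "rot": [0, 0, 0], "hand": 0}, {"linear": [0, 0, 0.0], "rot": [0, 0, 0], "hand": 0}], newtons=45)

```text
clock: 3.78
tcp_pos: [452.4, 26.5, 124.1]
ee_rot: [-3.14, 0.002, 0.424]
ft_force: [0.2, -0.1, -2.2]
opening: 13.7
grasp_force: 45.0
```

```bash
python3 - <<'E'
from h import *
f=optics.grab_frame("top");cv2.imwrite("pics/t2.png",f["img"][120:360,180:460])
g=optics.grab_frame("scene");cv2.imwrite("pics/s2.png",cv2.resize(g["img"][130:360,240:540],None,fx=2,fy=2))
P=np.nan_to_num(cloud(f),nan=-999.);hsv=cv2.cvtColor(f["img"],cv2.COLOR_BGR2HSV)
m=(abs(P[...,0]-454)<90)&(abs(P[...,1]-26)<90)&(P[...,2]>95)&(P[...,2]<125)&(f["img"][...,2]>f["img"][...,0]+12)
print(m.sum());rect(P,m,"block")
E
```

```text
186
block 111 c [459.   -4.6] size [14.5 72.5] rect deg 168.1 pca deg 164.1 z 112.3 mean [469.8  -5.8 111.7]
```

View pics/s2.png

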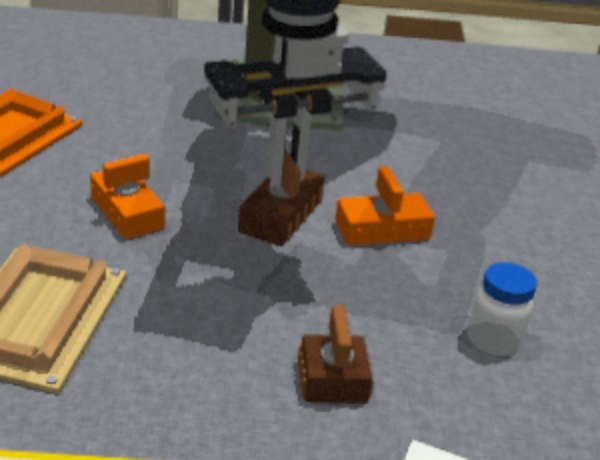

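The block hangs level from the gripper at (280,205). I carry it above the jig.

Request:
apply_moves(plan=[{"linear": [0.003, 0.05, 0], "rot": [0, 0, -2.4], "hand": 0}, {"linear": [0.006, 0.1, 0], "rot": [0, 0, -4.8], "hand": 0}, {"linear": [0.009, 0.15, 0], "rot": [0, 0, -7.2], "hand": 0}, {"linear": [0.012, 0.2, 0], "rot": [0, 0, -9.6], "hand": 0}, {"linear": [0.015, 0.25, 0], "rot": [0, 0, -12], "hand": 0}, {"linear": [0.017, 0.286, 0], "rot": [0, 0, -13.9], "hand": 0}, {"linear": [0.017, 0.286, 0.015], "rot": [0, 0, -13.9], "hand": 0}, {"linear": [0.017, 0.286, 0.03], "rot": [0, 0, -13.9], "hand": 0}, {"linear": [0.017, 0.286, 0.03], "rot": [0, 0, -13.9], "hand": 0}, {"linear": [0.017, 0.286, 0.03], "rot": [0, 0, -13.9], "hand": 0}])

```text
clock: 5.12
tcp_pos: [586.6, -226.1, 95.0]
ee_rot: [-3.141, 0.0, 0.668]
ft_force: [0.4, 0.2, -2.1]
opening: 13.7
grasp_force: 45.0
```

```bash
python3 - <<'E'
from h import *
for n in("top","scene"):
    f=optics.grab_frame(n);P=np.nan_to_num(cloud(f),nan=-999.)
    b,g,r=[f["img"][...,i].astype(int) for i in range(3)]
    m=(abs(P[...,0]-587)<85)&(abs(P[...,1]+228)<85)&(P[...,2]>78)&(P[...,2]<92)&(r>b+10)
    rect(P,m,n)
    if n=="top":cv2.imwrite("pics/t3.png",np.hstack([cv2.resize(f["img"][90:230,330:450],(360,420))]));a=cv2.resize(f["img"][90:230,330:450],(360,420))
    else: cv2.imwrite("pics/m3.png",np.hstack([a,cv2.resize(f["img"][200:340,190:330],(420,420))]))
E
```

```text
top 0 c [0. 0.] size [0. 0.] rect deg 0.0 pca deg nan z nan mean [nan nan nan]
scene 638 c [ 585.  -226.2] size [ 56.1 113.8] rect deg 172.2 pca deg 158.1 z 86.2 mean [ 603.7 -222.2   85.6]
  return _methods._mean(a, axis=axis, dtype=dtype,
  ret = um.true_divide(
  ret = ret.dtype.type(ret / rcount)
  avg = a.mean(axis, **keepdims_kw)
h.py:21: RuntimeWarning: Degrees of freedom <= 0 for slice
  w,V=np.linalg.eigh(np.cov(q[:,:2].T));p=V[:,1]
  c *= np.true_divide(1, fact)
  c *= np.true_divide(1, fact)
h.py:22: RuntimeWarning: Mean of empty slice.
  print(t,len(q),"c",np.round(r[0],1),"size",np.round(r[1],1),"rect deg",round(np.degrees(np.arctan2(L[1],L[0]))%180,1),"pca deg",round(np.degrees(np.arctan2(p[1],p[0]))%180,1),"z",np.median(q[:,2]).round(1),"mean",q.mean(0).round(1))
```

View pics/m3.png

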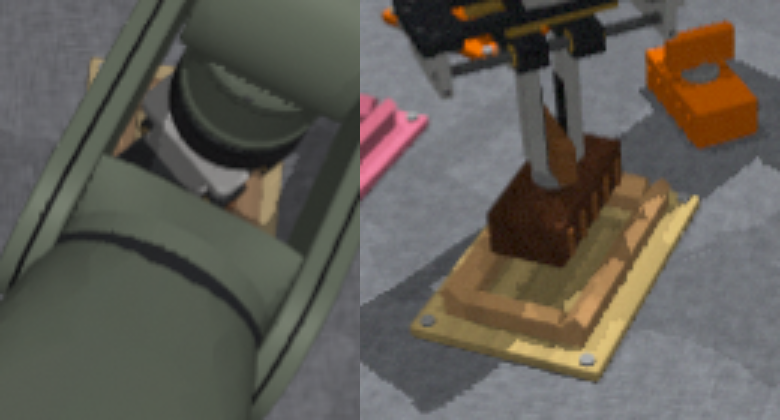

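The left panel (top camera) is hidden by the arm. The right one shows the block level over the pocket and aligned with it: measured centre (585,-226), 172°, top at z 86. I lower it.

Request:
apply_moves(plan=[{"linear": [0, 0, 0.012], "rot": [0, 0, 0], "hand": 0}, {"linear": [0, 0, 0.022], "rot": [0, 0, 0], "hand": 0}, {"linear": [0, 0, 0.03], "rot": [0, 0, 0], "hand": 0}, {"linear": [0, 0, 0.035], "rot": [0, 0, 0], "hand": 0}, {"linear": [0, 0, 0.038], "rot": [0, 0, 0], "hand": 0}, {"linear": [0, 0, 0.04], "rot": [0, 0, 0], "hand": 0}, {"linear": [0, 0, 0.04], "rot": [0, 0, 0], "hand": 0}, {"linear": [0, 0, 0.04], "rot": [0, 0, 0], "hand": 0}, {"linear": [0, 0, 0.04], "rot": [0, 0, 0], "hand": 0}])

```text
clock: 6.35
tcp_pos: [587.3, -227.4, 56.6]
ee_rot: [3.141, -0.0, 0.667]
ft_force: [-3.0, 2.2, 6.8]
opening: 13.8
grasp_force: 45.0
```

```bash
cat > b.py <<'E'
from h import *
f=optics.grab_frame("scene");P=np.nan_to_num(cloud(f),nan=-999.)
hsv=cv2.cvtColor(f["img"],cv2.COLOR_BGR2HSV)
N=(abs(P[...,0]-587)<80)&(abs(P[...,1]+228)<80)
rect(P,N&(P[...,2]>41)&(P[...,2]<60)&(hsv[...,2]<110)&(hsv[...,1]>90),"block top")
rect(P,N&(P[...,2]>80)&(P[...,2]<95)&(hsv[...,1]>90),"bar")
print(arm.sense()["ft_force"],arm.sense()["tcp_pos"])
import sys;cv2.imwrite(sys.argv[1],cv2.resize(f["img"][200:340,190:330],(560,560)))
E
python3 b.py pics/s4.png
```

```text
block top 606 c [ 585.6 -227.8] size [ 57.  112.9] rect deg 173.4 pca deg 157.8 z 47.1 mean [ 603.1 -224.2   46.9]
bar 88 c [ 594.7 -220.6] size [37.5 14. ] rect deg 30.2 pca deg 31.3 z 88.5 mean [ 598.  -218.9   88.1]
[-3.30465288  1.7457651   6.74751438] [ 587.30632801 -227.40358364   56.59045636]
```

View pics/s4.png

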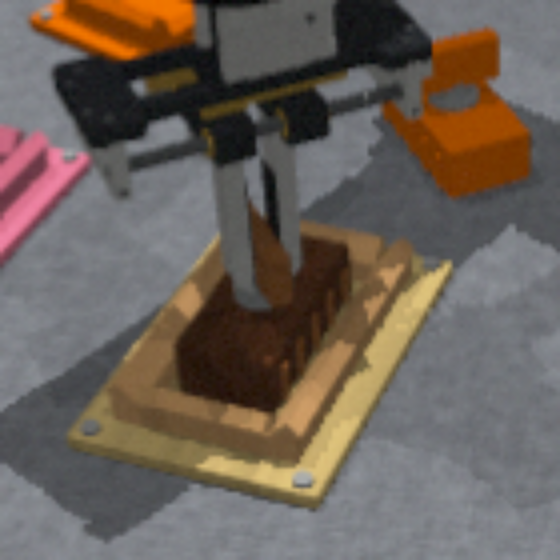

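The block sits inside the pocket walls, with its top at z≈47 (floor contact, upward push 7 N). I turn clockwise with a firm grip.

Request:
apply_moves(plan=[{"linear": [0, 0, 0], "rot": [0, 0, 0], "hand": 0}, {"linear": [0, 0, 0], "rot": [0, 0, 5], "hand": 0}, {"linear": [0, 0, 0], "rot": [0, 0, 10], "hand": 0}, {"linear": [0, 0, 0], "rot": [0, 0, 15], "hand": 0}, {"linear": [0, 0, 0], "rot": [0, 0, 20], "hand": 0}, {"linear": [0, 0, 0], "rot": [0, 0, 25], "hand": 0}, {"linear": [0, 0, 0], "rot": [0, 0, 30], "hand": 0}, {"linear": [0, 0, 0], "rot": [0, 0, 35], "hand": 0}, {"linear": [0, 0, 0], "rot": [0, 0, 40], "hand": 0}, {"linear": [0, 0, 0], "rot": [0, 0, 44], "hand": 0}, {"linear": [0, 0, 0], "rot": [0, 0, 48], "hand": 0}, {"linear": [0, 0, 0], "rot": [0, 0, 52], "hand": 0}, {"linear": [0, 0, 0], "rot": [0, 0, 52], "hand": 0}, {"linear": [0, 0, 0], "rot": [0, 0, 52], "hand": 0}], newtons=60)

```text
clock: 8.15
tcp_pos: [588.6, -228.5, 56.6]
ee_rot: [3.14, -0.004, -0.24]
ft_force: [2.3, -2.5, 3.6]
opening: 13.7
grasp_force: 60.0
```

```bash
python3 b.py pics/s5.png; python3 -c "
from bench import arm;print(arm.sense()['ft_torque'],arm.sense()['ee_rot'])"
```

```text
block top 608 c [ 587.3 -227.3] size [ 57.2 113.3] rect deg 162.6 pca deg 150.6 z 47.1 mean [ 601.  -223.9   47. ]
bar 87 c [ 598.6 -230.9] size [14.3 36.8] rect deg 169.3 pca deg 175.6 z 88.4 mean [ 603.2 -230.8   87.4]
[ 1.90721522 -2.22886607  4.04066994] [ 588.63853585 -228.47969129   56.61116276]
[-0.45547609 -0.28532629  0.00576087] [ 3.14000478 -0.00427543 -0.23998512]
```

View pics/s5.png

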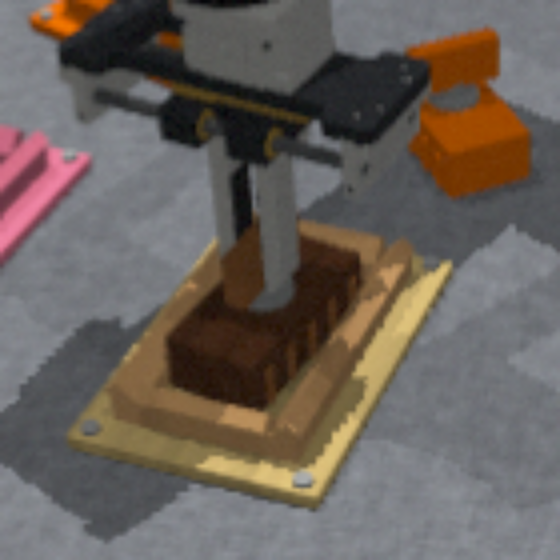

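The block has turned to the wall (162.6°), and the bar lies within about 4° of it. I press a bit further to the stop, ease back, release and rise.

Request:
apply_moves(plan=[{"linear": [0, 0, 0], "rot": [0, 0, 3], "hand": 0}, {"linear": [0, 0, 0], "rot": [0, 0, 6], "hand": 0}, {"linear": [0, 0, 0], "rot": [0, 0, 6], "hand": 0}, {"linear": [0, 0, 0], "rot": [0, 0, 2], "hand": 0}, {"linear": [0, 0, 0], "rot": [0, 0, -2], "hand": 0}, {"linear": [0, 0, 0], "rot": [0, 0, -2], "hand": 0}, {"linear": [0, 0, 0], "rot": [0, 0, -2], "hand": 50}, {"linear": [0, 0, 0], "rot": [0, 0, -2], "hand": 50}, {"linear": [0, 0, 0], "rot": [0, 0, -2], "hand": 50}, {"linear": [0, 0, 0], "rot": [0, 0, -2], "hand": 50}, {"linear": [0, 0, -0.03], "rot": [0, 0, -2], "hand": 50}, {"linear": [0, 0, -0.08], "rot": [0, 0, -2], "hand": 50}, {"linear": [0, 0, -0.14], "rot": [0, 0, -2], "hand": 50}, {"linear": [0, 0, -0.14], "rot": [0, 0, -2], "hand": 50}, {"linear": [0, 0, -0.14], "rot": [0, 0, -2], "hand": 50}])

```text
clock: 10.07
tcp_pos: [586.6, -226.9, 195.0]
ee_rot: [-3.141, 0.001, -0.206]
ft_force: [0.7, 0.2, -0.3]
opening: 46.7
grasp_force: 0.0
```

```bash
python3 b.py pics/s6.png
```

```text
block top 620 c [ 587.2 -225.7] size [ 56.7 113. ] rect deg 168.1 pca deg 157.1 z 47.2 mean [ 600.7 -221.9   47. ]
bar 158 c [ 588.1 -225.9] size [14.3 56. ] rect deg 167.9 pca deg 165.5 z 88.7 mean [ 592.  -225.2   87.6]
[-0.46279495  0.09759628 -1.62058544] [ 585.84190072 -226.53692207  193.59422638]
```

View pics/s6.png

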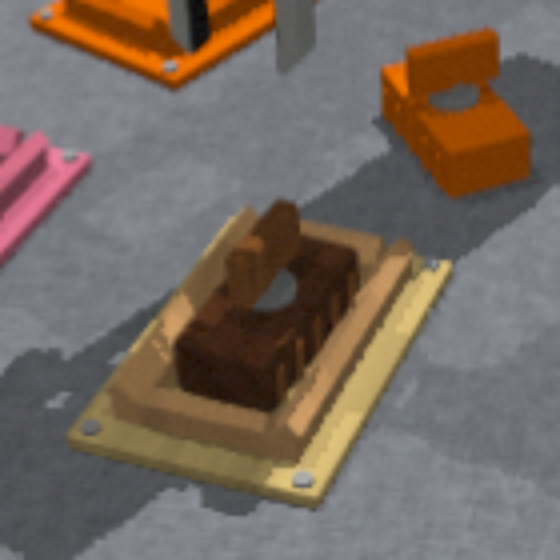

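The block sits flat in the pocket. The bar at (265,255) lies along it (167.9° against 168.1°), and the fingers are clear above.

```bash
python3 -c "
from bench import arm;print(arm.close_job())"
```

```text
the job is handed in; nothing more can be done
None
```

The job is handed in: the oblong block sits flat in the jig with its handle turned clockwise to lie along it, the gripper is clear, and I never went near the square block (the judge's result was not shown).

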